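Set out the flowering cacti in the order of the display tickets

ROBOT

A 6-joint arm with a two-finger parallel gripper is mounted at the origin on the work surface. World frame = base frame: x ahead of the robot, y to its left, z up, the work surface at z = 0. Lengths are in m, angles in rad, forces in N, time in s.
With the tool pointing down it reaches from about 0.35 to 0.775 m from the base axis. Payload 5.5 kg.
Tool frame: the origin (TCP) lies midway between the tips of the shut fingers; the grasp point (between the pads) lies 19 mm behind it; z points along the fingers, y is the line along which they close (so a half turn about z gives the same grasp; the last joint's range is limited). The gripper opens to 85 mm and grips with 20 to 120 N. Pads are 22 mm wide; open, the fingers measure 114 mm over their backs; the gripper's body (76 mm by 85 mm) begins 54 mm behind the grasp point. The pads swing forward as they close: fully open they stand 13 mm farther back than shut.
Start: joints at [-0.14, 0.313, 0.046, 1.304, 0, 1.431], TCP at [0.575, -0, 0.231] pointing down, gripper open.
Joint ranges: [-2.76, 2.76], [-0.86, 1.69], [-1.03, 1.26], [-2.2, 2.34], [-1.47, 1.5], [-3.14, 3.14]. Speed limits (rad/s): [2.57, 2.57, 3.14, 3.14, 3.14, 3.14].

INTERFACE

Orientations are given as a unit quaternion [w, x, y, z].
In Python, from workcell import telemetry, imaging, env gives the robot as it stands. The module is installed in compiled form; this text tells all that it offers.
- The arm moves only by the tool step_arm, never from a script. Its argument "moves" is a list of rows, each a list of 3 entries, a list of its own where there are three numbers: the shift along the tool's x, y, z in mm, then the turn, a rotation vector about the tool's x, y, z in rad, then the finger opening in mm, from 0 to 85.4. A call has 1 to 8 rows; each row is the pose to reach, as a shift and turn from the pose commanded when the call began, along the tool's axes at that moment; what a row does not reach only later rows make up. A row lasts 1/12 s, in which the tool goes at most 41.7 mm and 7.16 degrees, less where a joint would pass 70% of its speed; a pose out of reach is approached as far as the arm can. A call with a gripper value outside its range is refused whole. The fingers move at their own pace and stop on an object; "grip_force" is the grip in N (left out, the last holds). Time passes only in rows, so rows that repeat a pose let the fingers close. It gives the time, the measured TCP pose, the force, the opening and the grip force at its end, in the units of the state.
- telemetry.get_state(): the state, without advancing time (a new reading comes with each control period).
- imaging.read_camera(name): name is "scene" or "side" or "wrist"; returns the picture (480x640x3 uint8, red, green, blue); there is no depth.
- imaging.camera_params(name): a dict with "camera_matrix" (3x3 intrinsics, pixels), "pose" (4x4, takes a point from camera to world coordinates). Camera axes: x right, y up, looking along -z (the intrinsics and any distortion apply to the point x, -y, -z); pixel columns grow to the right and rows downward; lengths in m; the calibration is good to about 2 mm. A picture is of the moment at which its call begins: read the wrist's pose just before it. camera_params takes no time and is no camera call; for the wrist camera it gives the pose at the moment of the call.
- env.hand_in(): hands the job in; it is judged then, once.
The state is a dict: "clock": time; "joint_pos": joint angles; "qvel": joint speeds; "tau": joint torques, N m; "tcp_pos": TCP position; "orientation": TCP orientation; "wrist_force": force on the tool from outside, world axes, zero at the start; "ft_torque": the same for the moment, N m; "finger_gap": finger opening in m; "grip_force": force on a finger pad.
Only numpy, scipy, OpenCV 4.12 (cv2) and the standard library are available. Lean on these libraries where they do the work, as an engineer would, in place of code of your own. Each camera call takes 0.05 s, during which the arm holds its last target. There are 200 camera calls.

TASK

Move the row of four potted cacti, one by one, from the black delivery tray into the wooden display tray, so that the row there runs in the same order as the coloured tickets along its edge: each pot stands upright on the floor of the compartment whose ticket has the colour of its flowers. Carry the pots upright and set them down without dropping or tipping them, and leave the spray lance and the clay pot where they are.

Things in the scene. Friction and masses are not known exactly. Their poses are not given: they have to be found in the camera images.
- cactus_white: Loose round pot, terracotta colour, cactus with white flowers. Pot 48 mm tall, foot 38 mm across; straight rim band to grip, 56 mm across, 34-48 mm up; flowers end 72 mm up. 0.1-0.2 kg. Origin: centre of underside, z up, any yaw. All four start in one row of any order, about 68 mm apart, in the black tray's compartments, floor 4 mm above bench.
- place_white: white ticket and its compartment in the wooden tray. Origin: centre of the compartment's floor, 6 mm above bench; x across the row to the ticket, y along the row. Inside 60 x 60 mm, walls 10 mm above floor. The flat ticket (45 x 20 mm, green edge) lies 51 mm along +x, at most 18 mm above bench. The wooden tray is fixed, four compartments in a row 68 mm apart, all empty at the start.
- cactus_yellow: Loose round pot, terracotta colour, cactus with yellow flowers. Pot 48 mm tall, foot 38 mm across; straight rim band to grip, 56 mm across, 34-48 mm up; flowers end 72 mm up. 0.1-0.2 kg. Origin: centre of underside, z up, any yaw. Black tray: fixed, 76 mm wide over its walls, 280 mm long, walls 14 mm high; may be turned by up to 9 degrees.
- place_yellow: yellow ticket and its compartment in the wooden tray. Origin: centre of the compartment's floor, 6 mm above bench; x across the row to the ticket, y along the row. Inside 60 x 60 mm, walls 10 mm above floor. The flat ticket (45 x 20 mm, green edge) lies 51 mm along +x, at most 18 mm above bench. The order of the four tickets differs from start to start.
- cactus_magenta: Loose round pot, terracotta colour, cactus with magenta flowers. Pot 48 mm tall, foot 38 mm across; straight rim band to grip, 56 mm across, 34-48 mm up; flowers end 72 mm up. 0.1-0.2 kg. Origin: centre of underside, z up, any yaw. Rims of neighbours are about 12 mm apart: grip across the row, where both sides are free.
- place_magenta: magenta ticket and its compartment in the wooden tray. Origin: centre of the compartment's floor, 6 mm above bench; x across the row to the ticket, y along the row. Inside 60 x 60 mm, walls 10 mm above floor. The flat ticket (45 x 20 mm, green edge) lies 51 mm along +x, at most 18 mm above bench. The two trays lie one behind the other, either one nearer the robot, rows about 16-21 cm apart.
- cactus_violet: Loose round pot, terracotta colour, cactus with violet flowers. Pot 48 mm tall, foot 38 mm across; straight rim band to grip, 56 mm across, 34-48 mm up; flowers end 72 mm up. 0.1-0.2 kg. Origin: centre of underside, z up, any yaw. The cactus is solid, 42 mm across, and rises from within the rim.
- place_violet: violet ticket and its compartment in the wooden tray. Origin: centre of the compartment's floor, 6 mm above bench; x across the row to the ticket, y along the row. Inside 60 x 60 mm, walls 10 mm above floor. The flat ticket (45 x 20 mm, green edge) lies 51 mm along +x, at most 18 mm above bench. Walls between compartments are 8 mm thick; the tray may be turned by up to 9 degrees.
- lance: Bystander: a black trigger spray gun with brass couplings and a thin steel lance, 500 mm long, lying on its side on the bench to the robot's left, lance pointing away from the robot; at most 35 mm high. Origin: on the bench under the gun's front end, at the foot of the lance tube; x along the lance. Loose, 0.6 kg.
- clay_pot: Bystander: an empty clay flower pot standing on the bench to the robot's right, 85 mm tall, 100 mm across. Origin: centre of its underside, z up. Loose, 0.3 kg.

How it is judged:
At the end, for the whole second after the job is handed in: Each of the four cacti stands in the compartment of the ticket of its flower colour: pot within 14 mm of the compartment's centre, its underside within 5 mm of the floor, upright within 6 degrees, at rest and released (horizontal distance between cactus_white and place_white below 0.014 m and z of cactus_white in the frame of place_white between -0.005 and 0.005 m and angle between each of cactus_white, cactus_yellow, cactus_magenta, cactus_violet's own z axis and vertical below 0.1 rad and linear speed of each of cactus_white, cactus_yellow, cactus_magenta, cactus_violet below 0.02 m/s and angular speed of each of cactus_white, cactus_yellow, cactus_magenta, cactus_violet below 0.2 rad/s and horizontal distance between cactus_yellow and place_yellow below 0.014 m and z of cactus_yellow in the frame of place_yellow between -0.005 and 0.005 m and horizontal distance between cactus_magenta and place_magenta below 0.014 m and z of cactus_magenta in the frame of place_magenta between -0.005 and 0.005 m and horizontal distance between cactus_violet and place_violet below 0.014 m and z of cactus_violet in the frame of place_violet between -0.005 and 0.005 m); the robot touches nothing.
It fails at once if a cactus is tipped by more than 35 degrees (angle between any of cactus_white, cactus_yellow, cactus_magenta, cactus_violet's own z axis and vertical above 0.61 rad).
It fails at once if a cactus is dropped: it falls, out of the fingers, faster than 0.8 m/s (a drop of more than 3 cm) ((linear speed of cactus_white above 0.8 m/s and contact force between cactus_white and the fingers below 0.05 N) or (linear speed of cactus_yellow above 0.8 m/s and contact force between cactus_yellow and the fingers below 0.05 N) or (linear speed of cactus_magenta above 0.8 m/s and contact force between cactus_magenta and the fingers below 0.05 N) or (linear speed of cactus_violet above 0.8 m/s and contact force between cactus_violet and the fingers below 0.05 N)).
It fails at once if the spray lance is shifted by more than 25 mm (distance of lance from where it was at the start of the episode above 0.025 m).
It fails at once if the clay pot is shifted by more than 25 mm (distance of clay_pot from where it was at the start of the episode above 0.025 m).
It also fails if it takes over 99 s, if anything falls off the work surface, if the arm or the gripper's body presses on something with over 40 N, if the wrist force passes 120 N, or if a joint passes its speed limit or range.

## Working session

There is one attempt and no reset: what is moved stays moved. The work goes in short steps, Python scripts to look and compute and a tool call to move; the robot and the scene stay as the last step left them, time stands still between calls to the robot, and variables do not carry over. Pictures are saved under pics/ and viewed, at most 14 in all, crops included, and the job is handed in when it is done.

Besides the shell and the picture viewer there is one more tool, called as a command line: name --argument value ..., lists and objects as JSON in quotes. step_arm: Moves the arm, as the interface text tells. Its arguments: {"type":"object","properties":{"moves":{"type":"array"},"grip_force":{"type":"number"}},"required":["moves"]}

```bash
mkdir -p pics; cat > h.py <<'E'
import numpy as np, cv2
from workcell import telemetry, imaging, env
from scipy.spatial.transform import Rotation as R
def snap(n,f):
    P=imaging.camera_params(n); im=imaging.read_camera(n)
    cv2.imwrite('pics/'+f+'.png',im[:,:,::-1]); np.savez('pics/'+f,K=P['camera_matrix'],T=P['pose']); return im
def px2w(f,uv,z):
    d=np.load('pics/'+f+'.npz'); K,T=d['K'],d['T']; out=[]
    for u,v in uv:
        r=np.linalg.solve(K,[u,v,1.]); r=T[:3,:3]@[r[0],-r[1],-r[2]]
        out.append(T[:3,3]+r*(z-T[2,3])/r[2])
    return np.array(out)
E
python3 - <<'E'
from h import *
for n in ("scene","side","wrist"):
    snap(n,n+"0"); P=imaging.camera_params(n); print(n,P.keys(),P['camera_matrix'].round(1).tolist(),P['pose'].round(3).tolist())
s=telemetry.get_state(); print(s); print(R.from_quat(np.roll(s['orientation'],-1)).as_matrix().round(3))
E
```

```text
scene dict_keys(['camera_matrix', 'pose']) [[580.3, 0.0, 324.5], [0.0, 580.3, 244.9], [0.0, 0.0, 1.0]] [[-0.065, -0.79, 0.609, 1.251], [0.998, -0.046, 0.047, 0.062], [-0.009, 0.611, 0.792, 0.935], [0.0, 0.0, 0.0, 1.0]]
side dict_keys(['camera_matrix', 'pose']) [[560.3, 0.0, 323.7], [0.0, 560.3, 228.8], [0.0, 0.0, 1.0]] [[0.86, 0.392, -0.326, 0.138], [-0.51, 0.673, -0.536, -0.666], [0.009, 0.627, 0.779, 1.015], [0.0, 0.0, 0.0, 1.0]]
wrist dict_keys(['camera_matrix', 'pose']) [[393.7, 0.0, 322.7], [0.0, 393.7, 239.1], [0.0, 0.0, 1.0]] [[1.0, -0.0, 0.002, 0.574], [-0.0, 0.945, 0.326, 0.084], [-0.002, -0.326, 0.945, 0.373], [0.0, 0.0, 0.0, 1.0]]
{'clock': 0.15, 'joint_pos': array([-1.39617663e-01,  3.13827816e-01,  4.52103765e-02,  1.30359696e+00,
       -4.53323388e-05,  1.43120633e+00]), 'qvel': array([-1.89372783e-04, -1.74979033e-03,  3.31354105e-03,  6.97261703e-04,
        2.04262061e-03, -9.26174742e-05]), 'tau': array([ 1.76330479e-03, -4.81067133e+01,  2.98815805e+01,  1.39078675e-02,
       -1.10673584e-04, -5.56924022e-05]), 'tcp_pos': array([5.74602448e-01, 2.23416354e-05, 2.30601669e-01]), 'orientation': array([-5.52609639e-04,  7.07116373e-01,  7.07096834e-01, -4.44822327e-04]), 'wrist_force': array([ 0.16943889,  0.30496257, -0.19137178]), 'ft_torque': array([-0.00767234, -0.00728439, -0.0345154 ]), 'grip_force': 0.0, 'finger_gap': 0.0854204977875778}
[[ 0.     1.    -0.001]
 [ 1.    -0.     0.   ]
 [ 0.    -0.001 -1.   ]]
```

View pics/scene0.png

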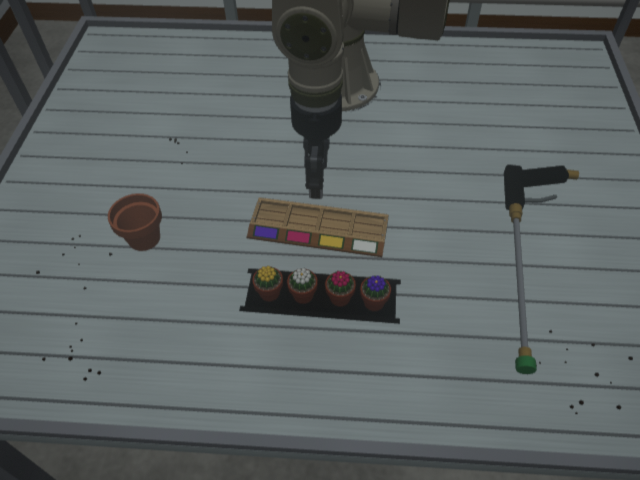

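View pics/wrist0.png

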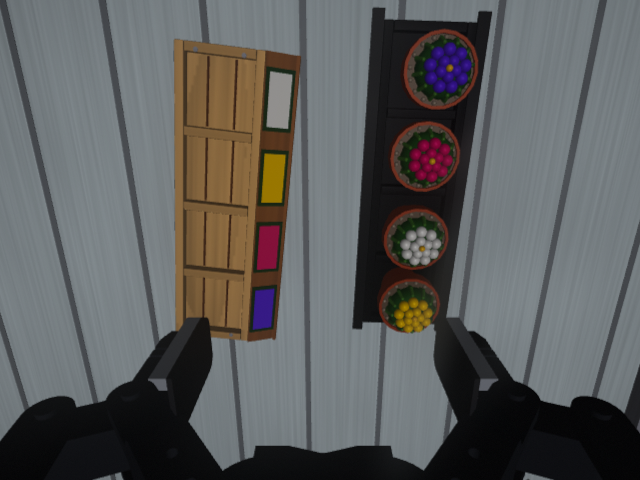

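The wooden tray is nearer the robot. From its +y end the tickets run white (280,99), yellow (273,178), magenta (267,246), violet (263,308). The black tray behind it holds violet (441,69), magenta (425,156), white (416,238) and yellow (410,305). I'll enlarge the wrist picture for closer readings.

```bash
python3 - <<'E'
import cv2
im=cv2.imread('pics/wrist0.png')
cv2.imwrite('pics/c1.png',cv2.convertScaleAbs(cv2.resize(im[20:350,160:500],(0,0),fx=1.8,fy=1.8,interpolation=cv2.INTER_CUBIC),alpha=1.5))
E
```

```text
(no output)
```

View pics/c1.png

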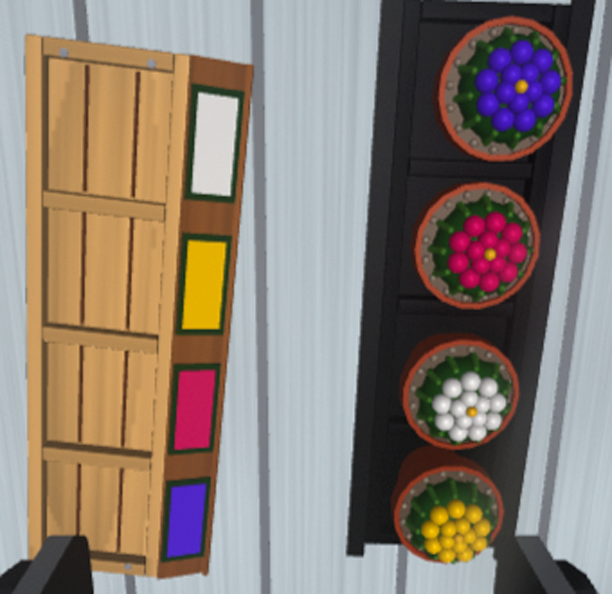

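```bash
python3 - <<'E'
from h import *
f=lambda L:[(u/1.8+160,v/1.8+20) for u,v in L]
p=px2w('wrist0',f([(505,88),(477,245),(461,393),(448,513)]),.052); print('pots V M W Y',p.round(4))
d=np.diff(p,axis=0); print(np.linalg.norm(d,axis=1))
L=px2w('wrist0',f([(42,199),(42,332),(41,449)]),.016);r=px2w('wrist0',f([(166,211),(158,343),(153,459)]),.016)
print('div L',L.round(4),'R',r.round(4))
m=(L+r)/2; u=(m[0]-m[2])/np.linalg.norm(m[0]-m[2]); print('mid',m.round(4),u,np.linalg.norm(m[0]-m[2]))
t=px2w('wrist0',f([(216,145),(204,284),(195,408),(186,519)]),.016); print('tick',t.round(4), np.linalg.norm(np.diff(t,axis=0),axis=1))
u=(t[0]-t[3])/np.linalg.norm(t[0]-t[3]);print(u, 'yaw deg',np.degrees(np.arctan2(-u[0],u[1])))
n=np.array([u[1],-u[0],0])
print('from tick',(t-.051*n).round(4)); print('from div', [(m[1]+k*.068*u).round(4) for k in (1.5,.5,-.5,-1.5)])
u=(p[0]-p[3])/np.linalg.norm(p[0]-p[3]);print('row yaw deg',np.degrees(np.arctan2(-u[0],u[1])))
E
```

```text
pots V M W Y [[ 0.6619  0.1081  0.052 ]
 [ 0.6556  0.0435  0.052 ]
 [ 0.6539 -0.0264  0.052 ]
 [ 0.6522 -0.0909  0.052 ]]
[0.06487526 0.0699195  0.06453136]
div L [[ 0.4511  0.0612  0.016 ]
 [ 0.4434 -0.0054  0.016 ]
 [ 0.4352 -0.0712  0.016 ]] R [[ 0.5112  0.0555  0.016 ]
 [ 0.5031 -0.0112  0.016 ]
 [ 0.4962 -0.0772  0.016 ]]
mid [[ 0.4811  0.0583  0.016 ]
 [ 0.4732 -0.0083  0.016 ]
 [ 0.4657 -0.0742  0.016 ]] [0.11559256 0.99329671 0.        ] 0.1333880669299772
tick [[ 0.5368  0.0859  0.016 ]
 [ 0.5283  0.0196  0.016 ]
 [ 0.5207 -0.0473  0.016 ]
 [ 0.5126 -0.1144  0.016 ]] [0.0669015  0.0672596  0.06759838]
[0.11996797 0.99277776 0.        ] yaw deg -6.890253960978303
from tick [[ 0.4861  0.0921  0.016 ]
 [ 0.4777  0.0257  0.016 ]
 [ 0.4701 -0.0411  0.016 ]
 [ 0.4619 -0.1082  0.016 ]]
from div [array([0.4855, 0.093 , 0.016 ]), array([0.4773, 0.0254, 0.016 ]), array([ 0.4691, -0.0421,  0.016 ]), array([ 0.461 , -0.1096,  0.016 ])]
row yaw deg -2.78288424163832
```

step_arm --moves '[[[18,15,15],[0,0,0],85],[[40,32,40],[0,0,0],85],[[66,53,65],[0,0,0],85],[[90,72,90],[0,0,0],85],[[103,83,105],[0,0,0],85],[[108,87,110],[0,0,0],85],[[108,87,110],[0,0,0],85],[[108,87,110],[0,0,0],85]]' --grip_force 45

```text
clock: 0.82
tcp_pos: [0.6616, 0.1077, 0.1213]
orientation: [-0.0, 0.707, 0.707, -0.0]
wrist_force: [-0.3, -0.3, 0.2]
finger_gap: 0.0852
grip_force: 0.0
```

```bash
python3 - <<'E'
from h import *
snap('wrist','wrist1'); print(telemetry.get_state()['tcp_pos'])
E
```

```text
[0.66196723 0.10727098 0.122312  ]
```

View pics/wrist1.png

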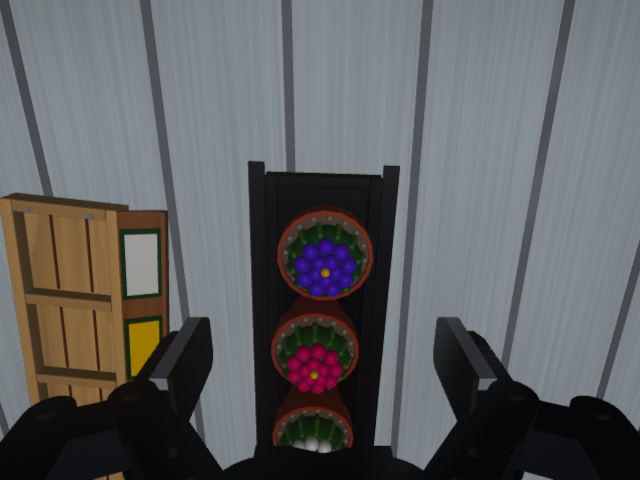

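Seen from here, the violet rim is centred near (325,254) and the magenta rim near (315,349), with the fingers straddling the row. This serves as the second measurement.

```bash
python3 - <<'E'
from h import *
print(px2w('wrist1',[(325,254),(315,349)],.052)); print(imaging.camera_params('wrist')['pose'].round(3))
E
```

```text
[[0.66199224 0.10900097 0.052     ]
 [0.65579621 0.04478075 0.052     ]]
[[ 1.     0.001 -0.     0.661]
 [-0.001  0.945  0.326  0.191]
 [ 0.001 -0.326  0.945  0.265]
 [ 0.     0.     0.     1.   ]]
```

step_arm --moves '[[[1,0,15],[0,0,0],85],[[1,0,35],[0,0,0],85],[[1,0,55],[0,0,0],85],[[1,0,75],[0,0,0],85],[[1,0,90],[0,0,0],85],[[1,0,98],[0,0,0],85],[[1,0,98],[0,0,0],85],[[1,0,98],[0,0,0],85]]'

```text
clock: 1.53
tcp_pos: [0.6624, 0.1082, 0.0247]
orientation: [0.0, 0.707, 0.707, 0.0]
wrist_force: [-0.4, -0.4, -0.1]
finger_gap: 0.0849
grip_force: 0.0
```

step_arm --moves '[[[0,0,0],[0,0,0],70],[[0,0,0],[0,0,0],62],[[0,0,0],[0,0,0],50],[[0,0,0],[0,0,0],50],[[0,0,0],[0,0,0],50],[[0,0,0],[0,0,0],50],[[0,0,0],[0,0,0],50],[[0,0,0],[0,0,0],50]]'

```text
clock: 2.2
tcp_pos: [0.6633, 0.109, 0.0253]
orientation: [0.001, 0.707, 0.707, 0.001]
wrist_force: [-1.2, -0.0, 5.6]
finger_gap: 0.0549
grip_force: 47.5
```

step_arm --moves '[[[0,0,-5],[0,0,0],50],[[0,0,-15],[0,0,0],50],[[0,0,-30],[0,0,0],50],[[0,0,-50],[0,0,0],50],[[0,0,-70],[0,0,0],50],[[0,0,-87],[0,0,0],50],[[0,0,-95],[0,0,0],50],[[0,0,-95],[0,0,0],50]]'

```text
clock: 2.87
tcp_pos: [0.6636, 0.1092, 0.1213]
orientation: [0.002, 0.707, 0.707, 0.002]
wrist_force: [-0.2, -0.9, -0.8]
finger_gap: 0.0544
grip_force: 47.6
```

```bash
python3 - <<'E'
from h import *
a=snap('side','s2'); s=telemetry.get_state(); print(s['tcp_pos'],s['wrist_force'],s['finger_gap'],s['grip_force'])
E
```

```text
[0.66276054 0.10906137 0.11950199] [-6.04033557e-01  2.34615753e-04 -1.21633663e+00] 0.05425982316952799 47.607523798942566
```

View pics/s2.png

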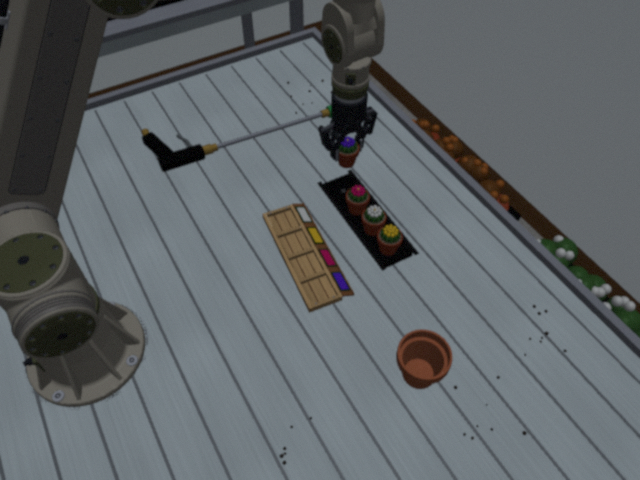

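The side view shows violet hanging upright at (347,150), clear of the others. The lance tip at (330,110) lies well beyond it. I'll carry it to the violet compartment.

step_arm --moves '[[[-9,-8,0],[0,0,0],50],[[-28,-26,0],[0,0,0],50],[[-57,-52,0],[0,0,0],50],[[-85,-78,0],[0,0,0],50],[[-113,-104,0],[0,0,0],50],[[-142,-130,0],[0,0,0],50],[[-170,-156,0],[0,0,0],50],[[-194,-178,0],[0,0,0],50]]'

```text
clock: 3.58
tcp_pos: [0.481, -0.0858, 0.1168]
orientation: [-0.001, 0.707, 0.707, -0.001]
wrist_force: [0.2, -0.5, -0.6]
finger_gap: 0.0543
grip_force: 47.8
```

step_arm --moves '[[[-17,-16,0],[0,0,0],50],[[-24,-22,0],[0,0,0],50],[[-24,-22,0],[0,0,0],50],[[-24,-22,10],[0,0,0],50],[[-24,-22,28],[0,0,0],50],[[-24,-22,48],[0,0,0],50],[[-24,-22,62],[0,0,0],50],[[-24,-22,70],[0,0,0],50]]'

```text
clock: 4.25
tcp_pos: [0.4615, -0.1073, 0.0456]
orientation: [-0.002, 0.706, 0.708, -0.0]
wrist_force: [-1.1, 0.2, -0.7]
finger_gap: 0.0544
grip_force: 47.8
```

step_arm --moves '[[[0,0,2],[0,0,0],50],[[0,0,6],[0,0,0],50],[[0,0,10],[0,0,0],50],[[0,0,14],[0,0,0],50],[[0,0,18],[0,0,0],50],[[0,0,21],[0,0,0],50],[[0,0,21],[0,0,0],50],[[0,0,21],[0,0,0],50]]'

```text
clock: 4.92
tcp_pos: [0.4622, -0.1092, 0.0274]
orientation: [0.0, 0.707, 0.707, 0.0]
wrist_force: [0.3, 0.4, -1.2]
finger_gap: 0.0542
grip_force: 47.8
```

```bash
python3 - <<'E'
from h import *
s=telemetry.get_state(); print(s['tcp_pos'],s['wrist_force'],s['finger_gap'],s['orientation'])
a=snap('wrist','w3')
E
```

```text
[ 0.46219718 -0.10915972  0.02744148] [ 0.30753084  0.38934542 -1.15333372] 0.05417113031667224 [2.62293485e-04 7.07175187e-01 7.07038310e-01 1.17216898e-04]
```

View pics/w3.png

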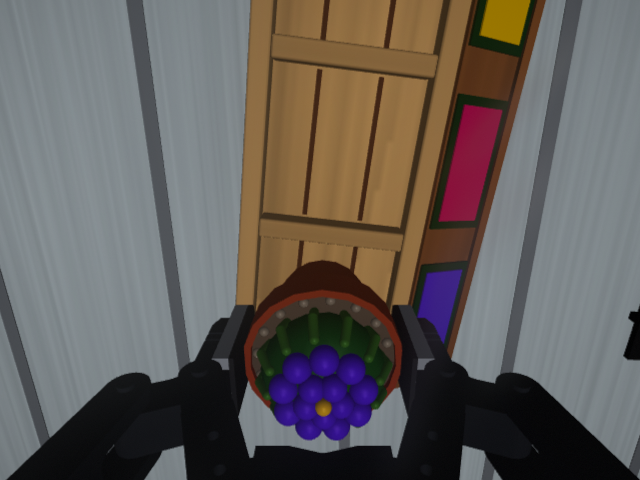

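Violet sits between the walls of its compartment at (320,340). The wall between magenta and violet runs from (262,222) to (403,240). I'll check the centring.

```bash
python3 - <<'E'
from h import *
p=px2w('w3',[(260,222),(403,240),(272,48),(438,66)],.016)
a=(p[0]+p[1])/2;b=(p[2]+p[3])/2;u=(b-a)/np.linalg.norm(b-a);print(a,b,u,np.linalg.norm(b-a),[(a+(k*.068-.034)*u).round(4) for k in range(4)])
E
```

```text
[ 0.46519505 -0.07527262  0.016     ] [ 0.47312771 -0.00996985  0.016     ] [0.12058864 0.99270256 0.        ] 0.06578281518361147 [array([ 0.4611, -0.109 ,  0.016 ]), array([ 0.4693, -0.0415,  0.016 ]), array([0.4775, 0.026 , 0.016 ]), array([0.4857, 0.0935, 0.016 ])]
```

step_arm --moves '[[[0,0,1],[0,0,0],50],[[0,0,2],[0,0,0],50],[[0,0,2],[0,0,0],50],[[0,0,2],[0,0,0],50]]'

```text
clock: 5.3
tcp_pos: [0.4622, -0.1092, 0.0272]
orientation: [0.001, 0.707, 0.707, 0.0]
wrist_force: [-5.1, 1.5, 17.4]
finger_gap: 0.0542
grip_force: 49.4
```

Touching the floor, centred to about 1 mm. Ease off, release and lift.

step_arm --moves '[[[0,0,-1],[0,0,0],50],[[0,0,-1],[0,0,0],58],[[0,0,-1],[0,0,0],66],[[0,0,-1],[0,0,0],75],[[0,0,-1],[0,0,0],85],[[0,0,-1],[0,0,0],85],[[0,0,-1],[0,0,0],85],[[0,0,-1],[0,0,0],85]]'

```text
clock: 5.97
tcp_pos: [0.462, -0.109, 0.0262]
orientation: [-0.0, 0.707, 0.707, -0.0]
wrist_force: [0.1, -0.1, -0.5]
finger_gap: 0.0851
grip_force: 0.0
```

step_arm --moves '[[[0,0,-5],[0,0,0],85],[[0,0,-15],[0,0,0],85],[[0,0,-32],[0,0,0],85],[[0,0,-52],[0,0,0],85],[[0,0,-72],[0,0,0],85],[[0,0,-90],[0,0,0],85],[[0,0,-98],[0,0,0],85],[[0,0,-98],[0,0,0],85]]'

```text
clock: 6.63
tcp_pos: [0.4635, -0.1096, 0.1264]
orientation: [0.002, 0.707, 0.707, 0.001]
wrist_force: [-0.2, -0.7, -1.3]
finger_gap: 0.0848
grip_force: 0.0
```

```bash
python3 - <<'E'
from h import *
s=telemetry.get_state(); print(s['tcp_pos'],s['wrist_force'],s['finger_gap'])
a=snap('wrist','w4')
E
```

```text
[ 0.46353633 -0.1095879   0.12644388] [-0.17496464 -0.6759491  -1.27381818] 0.08481090782793521
```

View pics/w4.png

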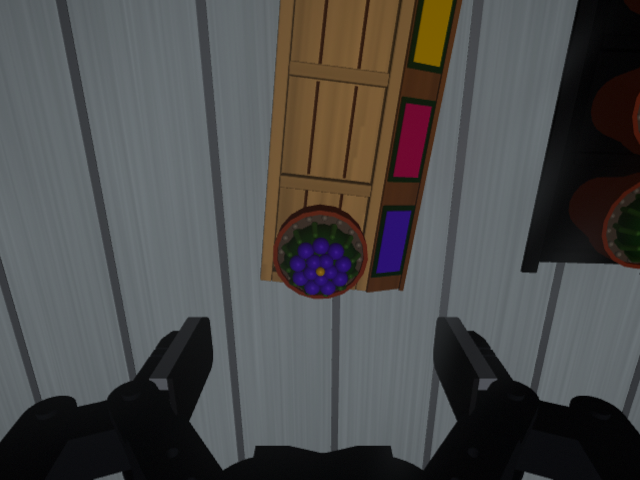

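Violet stands upright in its compartment, rim at (321,252). Next is yellow.

step_arm --moves '[[[1,10,0],[0,0,0],85],[[3,32,0],[0,0,0],85],[[6,65,0],[0,0,0],85],[[9,100,0],[0,0,0],85],[[13,135,0],[0,0,0],85],[[16,165,0],[0,0,0],85],[[18,183,0],[0,0,0],85],[[18,190,0],[0,0,0],85]]'

```text
clock: 7.35
tcp_pos: [0.6544, -0.0902, 0.1215]
orientation: [-0.001, 0.707, 0.708, -0.0]
wrist_force: [0.3, 0.5, 0.6]
finger_gap: 0.0849
grip_force: 0.0
```

step_arm --moves '[[[0,0,0],[0,0,0],85],[[0,0,10],[0,0,0],85],[[0,0,30],[0,0,0],85],[[0,0,55],[0,0,0],85],[[0,0,78],[0,0,0],85],[[0,0,94],[0,0,0],85],[[0,0,101],[0,0,0],85],[[0,0,101],[0,0,0],85]]'

```text
clock: 8.02
tcp_pos: [0.6489, -0.0907, 0.0207]
orientation: [-0.002, 0.707, 0.707, -0.001]
wrist_force: [-0.1, 0.2, -0.8]
finger_gap: 0.0849
grip_force: 0.0
```

```bash
python3 - <<'E'
from h import *
s=telemetry.get_state(); print(s['tcp_pos'],s['wrist_force'],s['finger_gap'])
a=snap('wrist','w5')
E
```

```text
[ 0.64886054 -0.09071402  0.02072921] [-0.13541707  0.21877787 -0.81965791] 0.0849425554705623
```

View pics/w5.png

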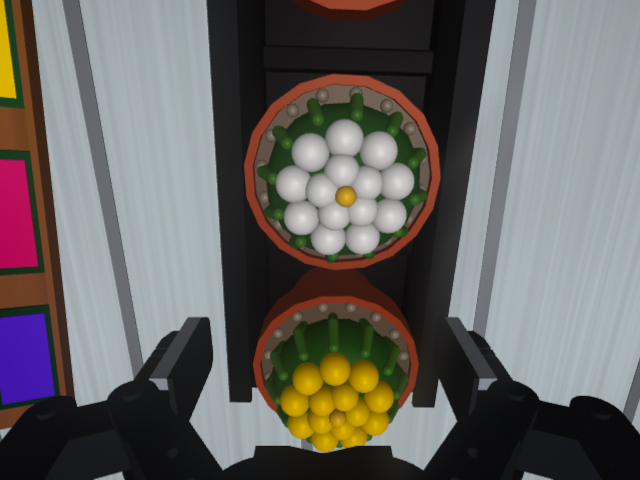

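Yellow's rim centre is near column 336 and the finger midline near 324, so the pot is about 4 mm farther out. White's rim centre is at (342,171). I'll shift 3 mm and close.

step_arm --moves '[[[0,2,0],[0,0,0],85],[[0,3,0],[0,0,0],78],[[0,3,0],[0,0,0],70],[[0,3,0],[0,0,0],62],[[0,3,0],[0,0,0],50],[[0,3,0],[0,0,0],50],[[0,3,0],[0,0,0],50],[[0,3,0],[0,0,0],50]]'

```text
clock: 8.73
tcp_pos: [0.6556, -0.0912, 0.0246]
orientation: [0.001, 0.707, 0.707, 0.0]
wrist_force: [-3.0, 0.6, 5.4]
finger_gap: 0.0544
grip_force: 47.5
```

step_arm --moves '[[[0,0,-3],[0,0,0],50],[[0,0,-12],[0,0,0],50],[[0,0,-30],[0,0,0],50],[[0,0,-50],[0,0,0],50],[[0,0,-70],[0,0,0],50],[[0,0,-87],[0,0,0],50],[[0,0,-95],[0,0,0],50],[[0,0,-95],[0,0,0],50]]'

```text
clock: 9.4
tcp_pos: [0.6565, -0.0913, 0.121]
orientation: [0.002, 0.707, 0.707, 0.001]
wrist_force: [0.1, 0.7, -1.2]
finger_gap: 0.0544
grip_force: 47.8
```

```bash
python3 - <<'E'
from h import *
s=telemetry.get_state(); print(s['tcp_pos'],s['wrist_force'],s['finger_gap'])
print(px2w('w5',[(342,171)],.052))
E
```

```text
[ 0.65649111 -0.09131848  0.12098892] [ 0.13178915  0.6692358  -1.23683679] 0.05441650528621059
[[ 0.65368609 -0.02526148  0.052     ]]
```

step_arm --moves '[[[5,-8,0],[0,0,0],50],[[18,-27,0],[0,0,0],50],[[37,-56,0],[0,0,0],50],[[58,-88,0],[0,0,0],50],[[79,-120,0],[0,0,0],50],[[99,-150,0],[0,0,0],50],[[112,-170,0],[0,0,0],50],[[117,-177,0],[0,0,0],50]]'

```text
clock: 10.07
tcp_pos: [0.4729, 0.028, 0.1168]
orientation: [-0.002, 0.706, 0.708, -0.002]
wrist_force: [-1.0, -0.4, -1.8]
finger_gap: 0.0546
grip_force: 48.0
```

step_arm --moves '[[[0,0,0],[0,0,0],50],[[0,0,0],[0,0,0],50],[[0,0,12],[0,0,0],50],[[0,0,32],[0,0,0],50],[[0,0,52],[0,0,0],50],[[0,0,68],[0,0,0],50],[[0,0,78],[0,0,0],50],[[0,0,82],[0,0,0],50]]'

```text
clock: 10.73
tcp_pos: [0.4783, 0.0253, 0.0345]
orientation: [-0.001, 0.708, 0.707, -0.001]
wrist_force: [-0.3, -0.5, -1.1]
finger_gap: 0.0543
grip_force: 48.0
```

step_arm --moves '[[[0,0,3],[0,0,0],50],[[0,0,6],[0,0,0],50],[[0,0,9],[0,0,0],50],[[0,0,10],[0,0,0],50],[[0,0,11],[0,0,0],50],[[0,0,11],[0,0,0],50],[[0,0,11],[0,0,0],50]]'

```text
clock: 11.32
tcp_pos: [0.4787, 0.0259, 0.0265]
orientation: [0.001, 0.707, 0.707, 0.0]
wrist_force: [-1.5, -0.4, 5.9]
finger_gap: 0.0545
grip_force: 48.5
```

```bash
python3 - <<'E'
from h import *
s=telemetry.get_state(); print(s['tcp_pos'],s['wrist_force'],s['finger_gap'])
E
```

```text
[0.4786831  0.02585863 0.02654088] [-1.53277716 -0.43150755  5.87189963] 0.05451129177138332
```

step_arm --moves '[[[0,0,0],[0,0,0],58],[[0,0,0],[0,0,0],66],[[0,0,0],[0,0,0],75],[[0,0,0],[0,0,0],85],[[0,0,0],[0,0,0],85],[[0,0,0],[0,0,0],85],[[0,0,0],[0,0,0],85]]'

```text
clock: 11.9
tcp_pos: [0.478, 0.026, 0.0252]
orientation: [-0.0, 0.707, 0.707, -0.0]
wrist_force: [0.7, -0.1, 0.3]
finger_gap: 0.0848
grip_force: 0.0
```

step_arm --moves '[[[0,0,-5],[0,0,0],85],[[0,0,-15],[0,0,0],85],[[0,0,-32],[0,0,0],85],[[0,0,-52],[0,0,0],85],[[0,0,-72],[0,0,0],85],[[0,0,-90],[0,0,0],85],[[0,0,-98],[0,0,0],85],[[0,0,-98],[0,0,0],85]]'

```text
clock: 12.57
tcp_pos: [0.4798, 0.0258, 0.1259]
orientation: [0.002, 0.707, 0.707, 0.002]
wrist_force: [0.3, -0.7, 1.3]
finger_gap: 0.0849
grip_force: 0.0
```

step_arm --moves '[[[-2,8,0],[0,0,0],85],[[-8,27,0],[0,0,0],85],[[-16,56,0],[0,0,0],85],[[-25,88,0],[0,0,0],85],[[-35,120,0],[0,0,0],85],[[-44,150,0],[0,0,0],85],[[-50,169,0],[0,0,0],85],[[-52,176,0],[0,0,0],85]]'

```text
clock: 13.23
tcp_pos: [0.6565, -0.0274, 0.1207]
orientation: [-0.0, 0.707, 0.707, -0.0]
wrist_force: [0.2, -0.9, 0.1]
finger_gap: 0.0851
grip_force: 0.0
```

step_arm --moves '[[[0,0,0],[0,0,0],85],[[0,0,0],[0,0,0],85],[[0,0,0],[0,0,0],85],[[0,0,0],[0,0,0],85]]'

```text
clock: 13.57
tcp_pos: [0.6527, -0.0255, 0.1232]
orientation: [-0.0, 0.707, 0.707, -0.0]
wrist_force: [-0.1, 0.5, 0.5]
finger_gap: 0.085
grip_force: 0.0
```

```bash
python3 - <<'E'
from h import *
s=telemetry.get_state(); print(s['tcp_pos'],s['wrist_force'],s['finger_gap'])
a=snap('wrist','w6')
E
```

```text
[ 0.65274699 -0.0254643   0.12320816] [-0.13651869  0.47034313  0.45002068] 0.08498004855471672
```

View pics/w6.png

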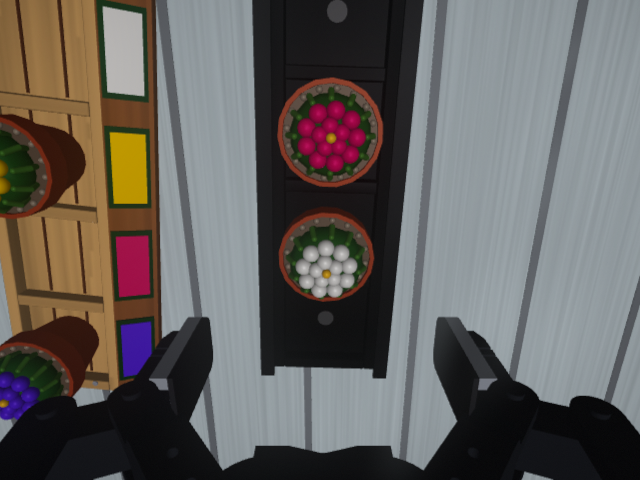

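Yellow and violet stand beside their own tickets. White's rim centre (326,256) is in line with the gripper. Descend, grip and lift.

step_arm --moves '[[[0,1,10],[0,0,0],85],[[0,1,30],[0,0,0],85],[[0,1,55],[0,0,0],85],[[0,1,78],[0,0,0],85],[[0,1,94],[0,0,0],85],[[0,1,100],[0,0,0],85],[[0,1,100],[0,0,0],85],[[0,1,100],[0,0,0],85]]'

```text
clock: 14.28
tcp_pos: [0.655, -0.0259, 0.0236]
orientation: [0.0, 0.707, 0.707, 0.0]
wrist_force: [-0.1, -0.3, 1.0]
finger_gap: 0.085
grip_force: 0.0
```

step_arm --moves '[[[0,0,0],[0,0,0],78],[[0,0,0],[0,0,0],70],[[0,0,0],[0,0,0],62],[[0,0,0],[0,0,0],50],[[0,0,0],[0,0,0],50],[[0,0,0],[0,0,0],50],[[0,0,0],[0,0,0],50],[[0,0,0],[0,0,0],50]]'

```text
clock: 14.95
tcp_pos: [0.6559, -0.0262, 0.0249]
orientation: [0.001, 0.707, 0.707, 0.001]
wrist_force: [-1.3, 1.0, 6.2]
finger_gap: 0.0542
grip_force: 47.5
```

step_arm --moves '[[[0,0,-3],[0,0,0],50],[[0,0,-12],[0,0,0],50],[[0,0,-30],[0,0,0],50],[[0,0,-50],[0,0,0],50],[[0,0,-70],[0,0,0],50],[[0,0,-87],[0,0,0],50],[[0,0,-95],[0,0,0],50],[[0,0,-95],[0,0,0],50]]'

```text
clock: 15.62
tcp_pos: [0.6565, -0.0262, 0.121]
orientation: [0.002, 0.707, 0.707, 0.001]
wrist_force: [0.6, -0.0, -2.3]
finger_gap: 0.0546
grip_force: 47.8
```

step_arm --moves '[[[5,-8,0],[0,0,0],50],[[18,-26,0],[0,0,0],50],[[38,-54,0],[0,0,0],50],[[60,-85,0],[0,0,0],50],[[81,-116,0],[0,0,0],50],[[101,-144,0],[0,0,0],50],[[114,-163,0],[0,0,0],50],[[119,-170,0],[0,0,0],50]]'

```text
clock: 16.28
tcp_pos: [0.4802, 0.0946, 0.1169]
orientation: [-0.002, 0.706, 0.708, -0.002]
wrist_force: [-0.3, -0.5, -2.3]
finger_gap: 0.0542
grip_force: 48.0
```

step_arm --moves '[[[0,0,0],[0,0,0],50],[[0,0,0],[0,0,0],50],[[0,0,12],[0,0,0],50],[[0,0,32],[0,0,0],50],[[0,0,52],[0,0,0],50],[[0,0,68],[0,0,0],50],[[0,0,78],[0,0,0],50],[[0,0,82],[0,0,0],50]]'

```text
clock: 16.95
tcp_pos: [0.4852, 0.0921, 0.0344]
orientation: [-0.001, 0.708, 0.707, -0.001]
wrist_force: [0.2, -0.4, -2.3]
finger_gap: 0.0543
grip_force: 48.0
```

step_arm --moves '[[[0,0,3],[0,0,0],50],[[0,0,6],[0,0,0],50],[[0,0,9],[0,0,0],50],[[0,0,10],[0,0,0],50],[[0,0,11],[0,0,0],50],[[0,0,11],[0,0,0],50],[[0,0,11],[0,0,0],50]]'

```text
clock: 17.53
tcp_pos: [0.4858, 0.0929, 0.0268]
orientation: [0.001, 0.707, 0.707, 0.001]
wrist_force: [-2.2, -1.7, 5.9]
finger_gap: 0.0545
grip_force: 48.7
```

step_arm --moves '[[[0,0,0],[0,0,0],58],[[0,0,0],[0,0,0],66],[[0,0,0],[0,0,0],75],[[0,0,0],[0,0,0],85],[[0,0,0],[0,0,0],85],[[0,0,0],[0,0,0],85],[[0,0,0],[0,0,0],85]]'

```text
clock: 18.12
tcp_pos: [0.485, 0.093, 0.0252]
orientation: [-0.0, 0.707, 0.707, -0.0]
wrist_force: [-0.8, 0.3, -0.7]
finger_gap: 0.0846
grip_force: 0.0
```

step_arm --moves '[[[0,0,-5],[0,0,0],85],[[0,0,-15],[0,0,0],85],[[0,0,-32],[0,0,0],85],[[0,0,-52],[0,0,0],85],[[0,0,-72],[0,0,0],85],[[0,0,-90],[0,0,0],85],[[0,0,-98],[0,0,0],85],[[0,0,-98],[0,0,0],85]]'

```text
clock: 18.78
tcp_pos: [0.4868, 0.093, 0.126]
orientation: [0.002, 0.707, 0.707, 0.002]
wrist_force: [0.2, -0.2, 0.3]
finger_gap: 0.085
grip_force: 0.0
```

step_arm --moves '[[[-2,8,0],[0,0,0],85],[[-8,27,0],[0,0,0],85],[[-16,56,0],[0,0,0],85],[[-25,88,0],[0,0,0],85],[[-34,120,0],[0,0,0],85],[[-43,148,0],[0,0,0],85],[[-48,165,0],[0,0,0],85],[[-49,171,0],[0,0,0],85]]'

```text
clock: 19.45
tcp_pos: [0.6584, 0.0424, 0.1207]
orientation: [-0.0, 0.708, 0.707, -0.0]
wrist_force: [0.1, -1.0, -0.5]
finger_gap: 0.0847
grip_force: 0.0
```

step_arm --moves '[[[0,0,0],[0,0,0],85],[[0,0,0],[0,0,0],85],[[0,0,0],[0,0,0],85],[[0,0,0],[0,0,0],85]]'

```text
clock: 19.78
tcp_pos: [0.6548, 0.0445, 0.1233]
orientation: [-0.0, 0.707, 0.707, -0.0]
wrist_force: [0.3, 0.3, 0.2]
finger_gap: 0.085
grip_force: 0.0
```

```bash
python3 - <<'E'
from h import *
s=telemetry.get_state(); print(s['tcp_pos'],s['wrist_force'],s['finger_gap'])
a=snap('wrist','w7')
E
```

```text
[0.65476749 0.04454708 0.12325298] [0.30876153 0.2885401  0.17881243] 0.08502385214852252
```

View pics/w7.png

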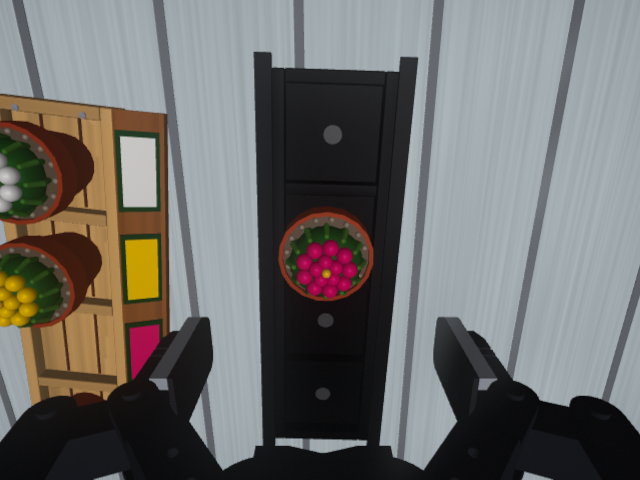

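White and yellow stand at their own tickets. Magenta's rim at (326,256) is in line with the gripper.

step_arm --moves '[[[0,1,10],[0,0,0],85],[[0,1,30],[0,0,0],85],[[0,1,55],[0,0,0],85],[[0,1,78],[0,0,0],85],[[0,1,94],[0,0,0],85],[[0,1,100],[0,0,0],85],[[0,1,100],[0,0,0],85],[[0,1,100],[0,0,0],85]]'

```text
clock: 20.5
tcp_pos: [0.657, 0.0441, 0.0236]
orientation: [0.0, 0.707, 0.707, 0.0]
wrist_force: [-0.2, -0.3, 0.7]
finger_gap: 0.0849
grip_force: 0.0
```

step_arm --moves '[[[0,0,0],[0,0,0],78],[[0,0,0],[0,0,0],70],[[0,0,0],[0,0,0],62],[[0,0,0],[0,0,0],50],[[0,0,0],[0,0,0],50],[[0,0,0],[0,0,0],50],[[0,0,0],[0,0,0],50],[[0,0,0],[0,0,0],50]]'

```text
clock: 21.17
tcp_pos: [0.6579, 0.0439, 0.0248]
orientation: [0.001, 0.707, 0.707, 0.001]
wrist_force: [-0.5, -0.0, 6.2]
finger_gap: 0.0545
grip_force: 47.5
```

step_arm --moves '[[[0,0,-3],[0,0,0],50],[[0,0,-12],[0,0,0],50],[[0,0,-30],[0,0,0],50],[[0,0,-50],[0,0,0],50],[[0,0,-70],[0,0,0],50],[[0,0,-87],[0,0,0],50],[[0,0,-95],[0,0,0],50],[[0,0,-95],[0,0,0],50]]'

```text
clock: 21.83
tcp_pos: [0.6585, 0.0439, 0.121]
orientation: [0.002, 0.707, 0.707, 0.001]
wrist_force: [1.1, -0.3, -2.0]
finger_gap: 0.0544
grip_force: 47.8
```

step_arm --moves '[[[-4,-8,0],[0,0,0],50],[[-13,-28,0],[0,0,0],50],[[-27,-59,0],[0,0,0],50],[[-43,-94,0],[0,0,0],50],[[-59,-129,0],[0,0,0],50],[[-73,-160,0],[0,0,0],50],[[-82,-180,0],[0,0,0],50],[[-86,-188,0],[0,0,0],50]]'

```text
clock: 22.5
tcp_pos: [0.4646, -0.0422, 0.1169]
orientation: [-0.002, 0.708, 0.707, -0.001]
wrist_force: [-0.4, 0.2, -2.3]
finger_gap: 0.0546
grip_force: 48.1
```

step_arm --moves '[[[0,0,0],[0,0,0],50],[[0,0,0],[0,0,0],50],[[0,0,0],[0,0,0],50],[[0,0,0],[0,0,0],50]]'

```text
clock: 22.83
tcp_pos: [0.4704, -0.0418, 0.1182]
orientation: [0.0, 0.707, 0.707, 0.0]
wrist_force: [0.5, -0.1, -1.5]
finger_gap: 0.0546
grip_force: 48.1
```

```bash
python3 - <<'E'
from h import *
s=telemetry.get_state(); print(s['tcp_pos'],s['wrist_force'],s['finger_gap'])
E
```

```text
[ 0.47041572 -0.04177884  0.11823672] [ 0.4600079  -0.10926826 -1.47801113] 0.054627272387673335
```

step_arm --moves '[[[0,0,10],[0,0,0],50],[[0,0,25],[0,0,0],50],[[0,0,40],[0,0,0],50],[[0,0,55],[0,0,0],50],[[0,0,68],[0,0,0],50],[[0,0,78],[0,0,0],50],[[0,0,82],[0,0,0],50]]'

```text
clock: 23.42
tcp_pos: [0.4681, -0.0414, 0.034]
orientation: [-0.001, 0.707, 0.707, -0.001]
wrist_force: [-0.9, 0.5, -1.3]
finger_gap: 0.0546
grip_force: 48.1
```

step_arm --moves '[[[0,0,3],[0,0,0],50],[[0,0,6],[0,0,0],50],[[0,0,9],[0,0,0],50],[[0,0,10],[0,0,0],50],[[0,0,11],[0,0,0],50],[[0,0,11],[0,0,0],50],[[0,0,11],[0,0,0],50]]'

```text
clock: 24.0
tcp_pos: [0.4696, -0.0421, 0.0268]
orientation: [0.001, 0.707, 0.707, 0.0]
wrist_force: [-3.1, 0.7, 9.1]
finger_gap: 0.0545
grip_force: 49.0
```

Magenta is on the floor of its compartment. Release, lift high and look.

step_arm --moves '[[[0,0,0],[0,0,0],58],[[0,0,0],[0,0,0],66],[[0,0,0],[0,0,0],75],[[0,0,0],[0,0,0],85],[[0,0,0],[0,0,0],85],[[0,0,0],[0,0,0],85],[[0,0,0],[0,0,0],85]]'

```text
clock: 24.58
tcp_pos: [0.469, -0.042, 0.0252]
orientation: [-0.0, 0.707, 0.707, -0.0]
wrist_force: [-0.2, -0.6, 0.5]
finger_gap: 0.0848
grip_force: 0.0
```

step_arm --moves '[[[0,0,-5],[0,0,0],85],[[0,0,-15],[0,0,0],85],[[0,0,-32],[0,0,0],85],[[0,0,-57],[0,0,0],85],[[0,0,-85],[0,0,0],85],[[0,0,-115],[0,0,0],85],[[0,0,-145],[0,0,0],85],[[0,0,-170],[0,0,0],85]]'

```text
clock: 25.25
tcp_pos: [0.4692, -0.0421, 0.1979]
orientation: [0.001, 0.707, 0.707, 0.0]
wrist_force: [0.1, -1.3, -0.4]
finger_gap: 0.0852
grip_force: 0.0
```

step_arm --moves '[[[-20,0,-20],[0,0,0],85],[[-45,0,-40],[0,0,0],85],[[-60,0,-50],[0,0,0],85],[[-60,0,-50],[0,0,0],85],[[-60,0,-50],[0,0,0],85],[[-60,0,-50],[0,0,0],85]]'

```text
clock: 25.75
tcp_pos: [0.4684, -0.1014, 0.2446]
orientation: [-0.001, 0.707, 0.707, -0.0]
wrist_force: [-0.3, 0.1, 0.5]
finger_gap: 0.0849
grip_force: 0.0
```

```bash
python3 - <<'E'
from h import *
s=telemetry.get_state(); print(s['tcp_pos'],s['wrist_force'],s['finger_gap'],s['clock'])
a=snap('wrist','w8')
E
```

```text
[ 0.46842037 -0.10141612  0.24463283] [-0.28630327  0.13053283  0.50748711] 0.08490321356797396 25.75
```

View pics/w8.png

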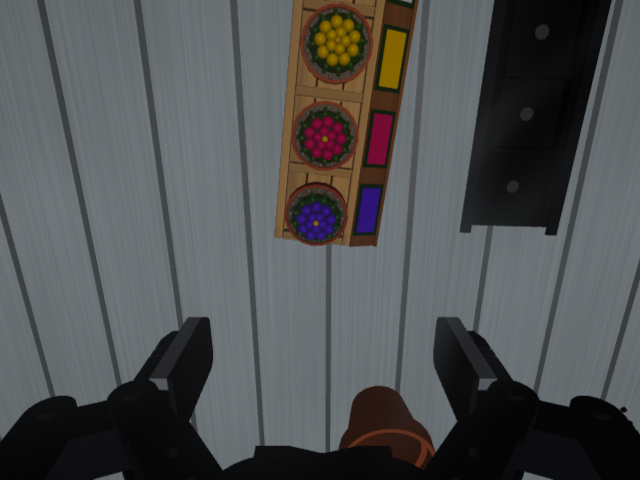

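Yellow (337,43), magenta (324,135) and violet (317,213) stand upright beside their own tickets; white was seen in place in the view before. Hand in after a numeric check.

```bash
python3 - <<'E'
from h import *
print(px2w('w8',[(337,43),(324,135),(317,213)],.054).round(4))
print(env.hand_in())
E
```

```text
[[ 0.4783  0.0259  0.054 ]
 [ 0.4684 -0.0423  0.054 ]
 [ 0.4623 -0.1085  0.054 ]]
the job is handed in; nothing more can be done
None
```

All four cacti were set down upright in the compartments matching their flower colours and released, and the job is handed in (about 26 s used); the hand-in returned no verdict, yellow, magenta and violet last measured within about 2 mm of centre, and white was seen standing at its ticket but not measured.

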